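# Pass a marble block through the dust-screen flap

### The arm

A 7-joint arm with a two-finger parallel gripper is mounted at the origin on the work surface. World frame = base frame: x ahead of the robot, y to its left, z up, the work surface at z = 0. Lengths are in m, angles in rad, forces in N, time in s.
With the tool pointing down it reaches from about 0.425 to 0.975 m from the base axis. Payload 16.7 kg.
Tool frame: the origin (TCP) lies between the finger pads; the fingertips stand 8 mm ahead of it and the grasp point (between the pads) lies 11 mm behind it (robot.nose_length is the distance from the TCP to the fingertips, in m); z points along the fingers, y is the line along which they close (so a half turn about z gives the same grasp; the last joint's range is limited). The gripper opens to 85 mm and grips with 20 to 120 N. Pads are 22 mm wide; open, the fingers measure 114 mm over their backs; the gripper's body (76 mm by 85 mm) begins 54 mm behind the grasp point. The pads swing forward as they close: fully open they stand 13 mm farther back than shut.
Start: joints at [1.149, 0.426, 0.074, 1.606, -0.034, 1.111, -0.067], TCP at [0.182, -0.65, 0.239] pointing down, gripper open.
Joint ranges: [-2.85, 2.85], [-0.5, 2.14], [-1.23, 1.37], [0.21, 2.46], [-1.02, 4.16], [0.16, 2.05], [-2.73, 2.73]. Speed limits (rad/s): [1.89, 1.89, 2.39, 2.39, 3.01, 3.01, 3.01].

### API

Orientations are given as [roll, pitch, yaw] about the fixed x, y, z axes, in that order (R = Rz(yaw) Ry(pitch) Rx(roll)).
In Python, from bench import robot gives the robot as it stands.
- The arm moves only by the tool servo_tool, never from a script. Its argument "increments" is a list of rows, each a list of 3 entries, a list of its own where there are three numbers: the finger opening in m, from 0 to 0.0854, then the shift along the tool's x, y, z in m, then the turn, a rotation vector about the tool's x, y, z in rad. A call has exactly 5 rows; each row shifts and turns the commanded pose from where the row before left it, along the tool's axes as they then stand; what a row does not reach is not made up. A row lasts 1/10 s, in which the tool goes at most 50 mm and 8.59 degrees, less where a joint would pass 70% of its speed; a pose out of reach is approached as far as the arm can. A call with a gripper value outside its range is refused whole. The fingers move at their own pace and stop on an object; "force" is the grip in N (left out, the last holds). Time passes only in rows, so rows that do not move let the fingers close, or fill a call up. It gives the time, the measured TCP pose, the force, the opening and the grip force at its end, in the units of the state.
- robot.read_state(): the state, without advancing time (a new reading comes with each control period).
- robot.get_image(name): name is "scene" or "top" or "wrist"; returns the picture (420x560x3 uint8, red, green, blue); there is no depth.
- robot.calibration(name): a dict with "camera_matrix" (3x3 intrinsics, pixels), "world_from_camera" (4x4, takes a point from camera to world coordinates); the wrist camera has in their place "mount" (4x4, takes a point from camera to tool coordinates, whose origin is the TCP and whose axes are the flange's). Camera axes: x right, y down, z forward; pixel columns grow to the right and rows downward; lengths in m; the calibration is good to about 2 mm. The wrist camera is an equidistant fisheye: a pixel r from the principal point sees the ray r / f radians off the axis. A picture is of the moment at which its call begins: read the wrist's pose just before it. calibration takes no time and is no camera call.
- robot.close_job(): hands the job in; it is judged then, once.
The state is a dict: "time": time; "q": joint angles; "joint_velocities": joint speeds; "joint_torque": joint torques, N m; "tool_pos": TCP position; "ee_rot": TCP orientation; "contact_force": force on the tool from outside, world axes, zero at the start; "wrist_torque": the same for the moment, N m; "grip_width": finger opening in m; "gripper_force": force on a finger pad.
Only numpy, scipy, OpenCV 4.12 (cv2) and the standard library are available. Lean on these libraries where they do the work, as an engineer would, in place of code of your own. Each camera call takes 0.05 s, during which the arm holds its last target. There are 200 camera calls.

### The job

Push the rectangular marble block that lies on the bench in front of the flap hatch through the hatch, sliding it on the bench top and never lifting or tipping it, until it lies wholly inside the kerbed bay behind, far enough for the flap to swing shut behind it. Then draw the fingers back out on the side they came from, so that the flap hangs shut with the block behind it. Leave all the other things on the bench where they are.

Things in the scene. Friction and masses are not known exactly. Their poses are not given: they have to be found in the camera images.
- block: the block to push: plain white-grey marble cuboid, 66 (its x) x 100 (its y, the long way, roughly along the pushing direction) x 40 mm high, 0.5 to 0.95 kg; origin at the centre of its underside; lies loose on the bench on the +y side of the screen
- screen: fixed grey steel dust screen, a portal 338 mm wide on two 24 mm square posts; origin on the bench under the middle of the hatch, in the screen plane. Its x runs along the screen, its y points from the hatch toward the block: push along its -y. Clear hatch: x -145 to +145 mm. Post feet: plates 6 mm thick, 60 mm square, centred at x = +-175 mm
- hatch_top (a point): middle of the underside of the header beam, 190 mm above the bench; the beam is 24 mm thick and its top is 206 mm above the bench
- bay (a point): point on the bench in the bay behind the hatch, 130 mm behind the screen plane (the screen's -y), on the middle line. The bay is bare bench, level with the front, no sill; steel kerbs 14 mm high bound it, inner faces 144 mm either side of the middle line and 258 mm behind the screen plane
- flap (a joint): angle of the gravity flap (rad): 0 hangs shut, grows as its lower edge swings away to the screen's -y side, to 1.6 at most; a stop keeps it from swinging to +y. Aluminium sheet 272 mm wide, 4 mm thick, 0.25 kg, hinged along the screen's x, 180 mm above the bench in the screen plane. Swings freely, falls shut in under a second
- flap_edge (a point): middle of the flap's lower edge, 155 mm from the hinge, 25 mm above the bench when shut: it overlaps the top 15 mm of the block, and about 1 N there opens it. The flap stays propped on the block or on fingers until the block's rear face is about 68 mm or more behind the screen plane
- rubbing_stone: bystander: green abrasive stone, 45 x 110 x 24 mm high, lying beside the block's path on the +y side; origin at the centre of its underside
- wedge: bystander: marble wedge, 50 x 80 x 50 mm high, on the other side of the block's path; origin at the centre of its underside
- finial: bystander: small turned marble finial, 40 mm diameter, 48 mm high, standing inside the bay near one of its side kerbs; origin at the centre of its underside
- core: bystander: upright drilled stone core, 44 mm diameter, 50 mm high; origin at the centre of its underside
- pad_box: bystander: cardboard box, 70 x 100 x 35 mm high; origin at the centre of its underside
- hammer: bystander: hammer lying on the bench, its x along the handle, about 260 mm long, origin at mid-length on its underside
- can: bystander: upright metal can, 66 mm diameter, 100 mm high; origin at the centre of its underside
Things that resemble listed ones, but are neither listed nor needed, are in the scene too. Leave any green or purple look-alike of the block alone.

How it is judged:
On the way:
1. the flap is pushed open with the block in the hatch (value of joint flap above 0.4 rad and y of block in the frame of screen between -0.06 and 0.06 m), for 0.1 s.
At the end, for the whole second after the job is handed in: The block lies flat and at rest on the bench inside the bay (its centre 105 to 240 mm behind the screen plane and within 115 mm of the hatch's middle line), the flap hangs shut behind it (within 0.05 rad), and the fingers are back on the side of the screen where the block began (y of block in the frame of screen between -0.24 and -0.105 m and x of block in the frame of screen between -0.115 and 0.115 m and height (world z) of block below 0.006 m and angle between block's own z axis and vertical below 0.06 rad and linear speed of block below 0.01 m/s and value of joint flap below 0.05 rad and y of the grasp point in the frame of screen above 0 m); the robot touches nothing.
It fails at once if the block is lifted off the bench (more than 12 mm) (height (world z) of block above 0.012 m).
It fails at once if the block is tipped (more than 0.3 rad) (angle between block's own z axis and vertical above 0.3 rad).
It fails at once if another thing on the bench is shifted by more than 20 mm (distance of any of rubbing_stone, wedge, finial, core, pad_box, hammer, can from where it was at the start of the episode above 0.02 m).
It also fails if it takes over 42 s, if anything falls off the work surface, if the arm or the gripper's body presses on something with over 40 N, if the wrist force passes 120 N, or if a joint passes its speed limit or range.

## Working session

There is one attempt and no reset: what is moved stays moved. The work goes in short steps, Python scripts to look and compute and a tool call to move; the robot and the scene stay as the last step left them, time stands still between calls to the robot, and variables do not carry over. Pictures are saved under pics/ and viewed, at most 10 in all, crops included, and the job is handed in when it is done.

Besides the shell and the picture viewer there is one more tool, called after ">>>" as name(argument=value, ...), one argument or row to a line, values as JSON. servo_tool: Moves the arm, as the interface text tells. Its arguments: {"type":"object","properties":{"increments":{"type":"array","items":{"type":"array"}},"force":{"type":"number"}},"required":["increments"]}

```bash
mkdir -p pics; python3 - <<'E'
from bench import robot
import cv2
s=robot.read_state(); print(s)
for n in("scene","top"):
    im=robot.get_image(n); cv2.imwrite(f"pics/{n}0.png",im[:,:,::-1])
    c=robot.calibration(n); print(n,c)
print(robot.calibration("wrist"))
E
```

```text
{'time': 0.0, 'q': array([ 1.14847824,  0.42670893,  0.07384956,  1.60662254, -0.03411721,
        1.11075723, -0.06710099]), 'joint_velocities': array([-0.0006653 ,  0.00173486, -0.00289522, -0.00163947,  0.00110236,
       -0.00071594,  0.00011923]), 'joint_torque': array([ 1.17977470e-03, -9.49835157e+01,  3.76170114e+00, -4.63522375e+01,
        1.93383114e-02,  1.02825111e-02, -5.33672903e-05]), 'tool_pos': array([ 0.18174947, -0.64966449,  0.23861907]), 'ee_rot': array([-3.14035813e+00,  7.42685371e-05,  2.72778569e-01]), 'contact_force': array([ 0.67255977,  0.52209232, -0.43847267]), 'wrist_torque': array([ 0.04213194,  0.03718485, -0.04797306]), 'gripper_force': 0.0, 'grip_width': 0.08543160651819753}
scene {'camera_matrix': array([[400.66339533,   0.        , 276.44289531],
       [  0.        , 400.66339533, 213.38186756],
       [  0.        ,   0.        ,   1.        ]]), 'world_from_camera': array([[-0.35912058,  0.61994034, -0.69764345,  1.32008151],
       [ 0.93328401,  0.24147335, -0.26584127,  0.28696622],
       [ 0.00365657, -0.74656855, -0.66529845,  0.85677006
[... 429 characters left out ...]
02],
       [-1.68232706e-04, -1.04290978e-01, -9.94546813e-01,
         1.59461047e+00],
       [ 0.00000000e+00,  0.00000000e+00,  0.00000000e+00,
         1.00000000e+00]])}
{'camera_matrix': array([[325.1922621 ,   0.        , 276.52793101],
       [  0.        , 325.1922621 , 211.38593344],
       [  0.        ,   0.        ,   1.        ]]), 'mount': array([[-1.02677570e-04, -9.51680709e-01, -3.07089265e-01,
         7.92130924e-02],
       [ 9.99999781e-01, -2.98424290e-04,  5.90470304e-04,
         5.80513041e-04],
       [-6.53582094e-04, -3.07089138e-01,  9.51680532e-01,
        -1.34701354e-01],
       [ 0.00000000e+00,  0.00000000e+00,  0.00000000e+00,
         1.00000000e+00]])}
```

View pics/scene0.png

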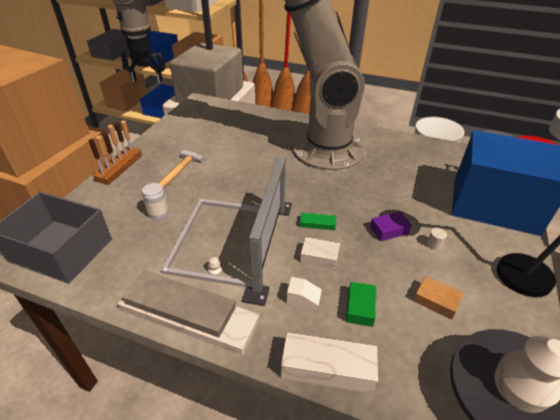

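View pics/top0.png

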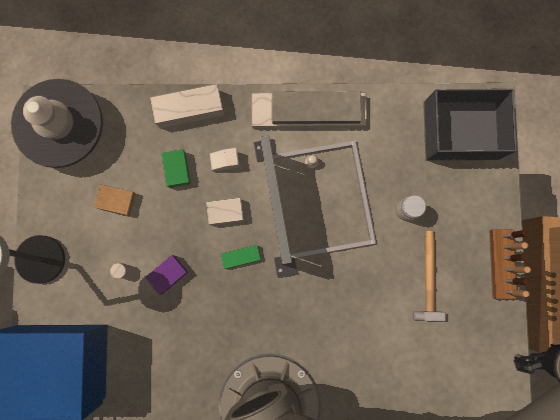

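Top view: the white-grey block is at (225,212). Things it could be taken for are the wedge (225,158), the long marble slab (187,104), the green box (175,168), the purple box (166,274) and the green rubbing stone (241,258). By the description I choose (225,212), which is in front of the hatch between the stone and the wedge. The screen runs from about (263,140) to (287,270).

```bash
cat > h.py <<'E'
import numpy as np, cv2
from bench import robot
def topx(px,z,n="top"):
    c=robot.calibration(n);K=c["camera_matrix"];T=c["world_from_camera"]
    d=T[:3,:3]@np.linalg.inv(K)@np.array([px[0],px[1],1.]);o=T[:3,3]
    return (o+d*(z-o[2])/d[2])
def proj(P,n="top"):
    c=robot.calibration(n);K=c["camera_matrix"];T=c["world_from_camera"]
    p=T[:3,:3].T@(np.asarray(P)-T[:3,3]);p=K@p;return p[:2]/p[2]
E
python3 - <<'E'
import cv2
a=cv2.imread("pics/top0.png")[130:290,195:385]
cv2.imwrite("pics/crop1.png",cv2.resize(a,None,fx=4,fy=3.75 if 0 else 4,interpolation=cv2.INTER_CUBIC)[:600])
E
```

```text
(no output)
```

View pics/crop1.png

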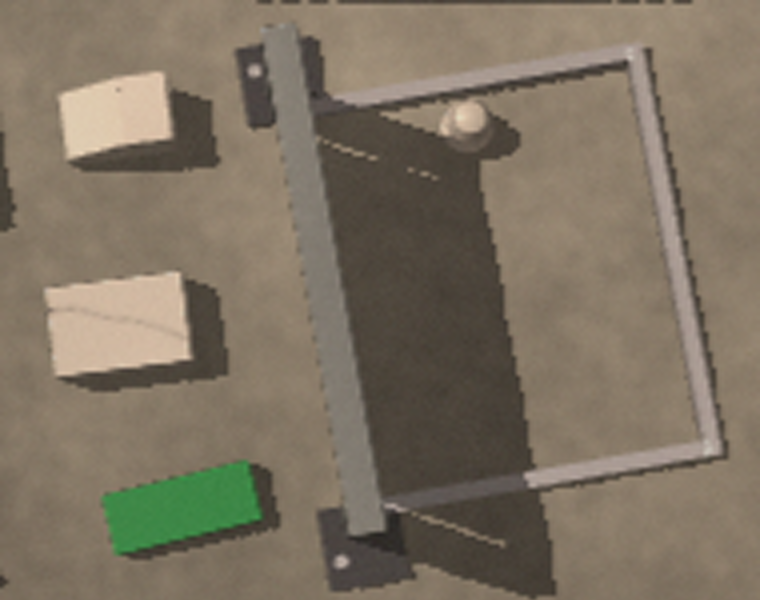

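The crop confirms the choice: a plain white veined cuboid with top-face corners at crop (46,290), (180,272), (191,358) and (57,377). The beam's top corners are at (262,26), (297,24), (385,530) and (350,535), and the finial is near (468,120).

```bash
cat > m.py <<'E'
from h import *
P=lambda L,z:np.array([topx((u/4+195,v/4+130),z) for u,v in L])
bl=P([(46,290),(180,272),(191,358),(57,377)],.04)
be=P([(262,26),(297,24),(385,530),(350,535)],.206)
st=P([(104,495),(247,462),(262,518),(118,553)],.024)
we=P([(58,95),(163,72),(174,138),(66,160)],.045)
fi=P([(468,120)],.04)
k=P([(632,62),(702,445)],.014)
near=(be[0]+be[1])/2; far=(be[2]+be[3])/2   # near: large x
o=be.mean(0); ex=near-far; print("beam len",np.linalg.norm(ex))
ex=ex/np.linalg.norm(ex); ang=np.arctan2(ex[1],ex[0])
print("screen",o,"yaw of +x axis",ang)
kd=k[0]-k[1]; print("kerb back dir",np.arctan2(kd[1],kd[0]),np.linalg.norm(kd[:2]))
foot=P([(254,71),(341,562)],.006); fm=foot.mean(0); fd=foot[0]-foot[1]; print("feet bolts",foot,np.linalg.norm(fd),np.arctan2(fd[1],fd[0]))
R=np.array([[np.cos(ang),-np.sin(ang)],[np.sin(ang),np.cos(ang)]])
S=lambda p:(np.atleast_2d(p)[:,:2]-o[:2])@R*1000
print("ey world",R[:,1])
for n,a in dict(block=bl,stone=st,wedge=we,fin=fi,kerb=k,feet=foot).items(): print(n,"world c",a.mean(0).round(3),"screen c",S(a.mean(0)).round(0),"\n",S(a).round(0).tolist())
d=bl[0]+bl[3]-bl[1]-bl[2]; print("block y dir yaw",np.arctan2(d[1],d[0])-np.pi/2, np.linalg.norm(bl[0]-bl[1]),np.linalg.norm(bl[0]-bl[3]))
E
python3 m.py
```

```text
beam len 0.3358098639913639
screen [ 0.56776361 -0.02136435  0.206     ] yaw of +x axis 0.16383773344460945
kerb back dir 0.1565361238377539 0.2887993828484178
feet bolts [[ 0.74720324  0.02761098  0.006     ]
 [ 0.38182879 -0.03473909  0.006     ]] 0.3706561957056708 0.16901895085560467
ey world [-0.16310574  0.98660859]
block world c [0.554 0.125 0.04 ] screen c [[ 10. 147.]] 
 [[44.0, 195.0], [40.0, 97.0], [-23.0, 99.0], [-20.0, 197.0]]
stone world c [0.422 0.08  0.024] screen c [[-127.  124.]] 
 [[-109.0, 178.0], [-103.0, 72.0], [-145.0, 68.0], [-152.0, 175.0]]
wedge world c [0.706 0.128 0.045] screen c [[160. 125.]] 
 [[183.0, 163.0], [187.0, 85.0], [137.0, 85.0], [135.0, 165.0]]
fin world c [ 0.702 -0.129  0.04 ] screen c [[ 115. -129.]] 
 [[115.0, -129.0]]
kerb world c [ 0.608 -0.277  0.014] screen c [[  -2. -258.]] 
 [[142.0, -259.0], [-146.0, -257.0]]
feet world c [ 0.565 -0.004  0.006] screen c [[-0. 18.]] 
 [[185.0, 19.0], [-186.0, 17.0]]
block y dir yaw 0.1321789088867682 0.0978633089147088 0.0637790203412657
```

The screen is at (0.568, -0.021) with yaw 0.164. The block is at screen (10, +147) mm and about 0.03 rad off square. I'll tilt the tool 45° with the camera side below and push the rear face with two part-open fingers. First I raise the tool, then swing around the base.

>>> servo_tool(
  increments=[
    [0.035, [0, 0, -0.04], [0, 0, 0]],
    [0.035, [0, 0, -0.045], [0, 0, 0]],
    [0.035, [0, 0, -0.045], [0, 0, 0]],
    [0.035, [0.02, 0, -0.03], [0, 0, -0.03]],
    [0.035, [0.045, 0, 0], [0, 0, -0.07]],
  ],
  force=40,
)

```text
time: 0.6
tool_pos: [0.241, -0.6336, 0.4044]
ee_rot: [3.135, 0.001, 0.367]
contact_force: [0.5, -1.0, -0.1]
grip_width: 0.035
gripper_force: 0.0
```

>>> servo_tool(
  increments=[
    [0.035, [0.048, 0, 0], [0, 0, -0.074]],
    [0.035, [0.048, 0, 0], [0, 0, -0.074]],
    [0.035, [0.048, 0, 0], [0, 0, -0.074]],
    [0.035, [0.048, 0, 0], [0, 0, -0.074]],
    [0.035, [0.048, 0, 0], [0, 0, -0.074]],
  ],
)

```text
time: 1.1
tool_pos: [0.4526, -0.5112, 0.3987]
ee_rot: [-3.141, -0.0, 0.746]
contact_force: [0.4, -0.4, 0.3]
grip_width: 0.0348
gripper_force: 0.0
```

>>> servo_tool(
  increments=[
    [0.035, [0.048, 0, 0], [0, 0, -0.074]],
    [0.035, [0.048, 0, 0], [0, 0, -0.074]],
    [0.035, [0.048, 0, 0], [0, 0, -0.074]],
    [0.035, [0.048, 0, 0], [0, 0, -0.074]],
    [0.035, [0.048, 0, 0], [0, 0, -0.074]],
  ],
)

```text
time: 1.6
tool_pos: [0.6021, -0.3252, 0.3987]
ee_rot: [-3.141, -0.0, 1.116]
contact_force: [0.0, -1.2, -0.6]
grip_width: 0.035
gripper_force: 0.0
```

>>> servo_tool(
  increments=[
    [0.035, [0.048, 0, 0], [0, 0, -0.074]],
    [0.035, [0.048, 0, 0], [0, 0, -0.074]],
    [0.035, [0.048, 0, 0], [0, 0, -0.074]],
    [0.035, [0.048, 0, 0], [0, 0, -0.074]],
    [0.035, [0.048, 0, 0], [0, 0, -0.074]],
  ],
)

```text
time: 2.1
tool_pos: [0.6743, -0.0977, 0.3988]
ee_rot: [-3.141, -0.0, 1.486]
contact_force: [0.7, -0.6, 0.3]
grip_width: 0.0351
gripper_force: 0.0
```

>>> servo_tool(
  increments=[
    [0.035, [0.048, 0, 0], [0, 0, -0.05]],
    [0.035, [0.048, 0, 0], [0, 0, -0.05]],
    [0.035, [0.048, 0, 0], [0, 0, -0.05]],
    [0.035, [0.048, 0, 0], [0, 0, -0.04]],
    [0.035, [0.048, 0, 0], [0, 0, -0.04]],
  ],
)

```text
time: 2.6
tool_pos: [0.6713, 0.1416, 0.3989]
ee_rot: [-3.141, 0.0, 1.714]
contact_force: [1.2, -0.4, 0.5]
grip_width: 0.0352
gripper_force: 0.0
```

>>> servo_tool(
  increments=[
    [0.035, [0.027, -0.024, 0.02], [0, 0, -0.004]],
    [0.035, [0.027, -0.024, 0.02], [0, 0, -0.004]],
    [0.035, [0.027, -0.024, 0.03], [0, 0, -0.004]],
    [0.035, [0.027, -0.024, 0.03], [0, 0, -0.004]],
    [0.035, [0.027, -0.024, 0.03], [0, 0, -0.004]],
  ],
)

```text
time: 3.1
tool_pos: [0.5314, 0.2559, 0.2681]
ee_rot: [-3.142, 0.0, 1.733]
contact_force: [1.1, 0.5, 1.0]
grip_width: 0.0349
gripper_force: 0.0
```

>>> servo_tool(
  increments=[
    [0.035, [0, 0, 0], [0, -0.13, 0]],
    [0.035, [0, 0, 0], [0, -0.13, 0]],
    [0.035, [0, 0, 0], [0, -0.13, 0]],
    [0.035, [0, 0, 0], [0, -0.13, 0]],
    [0.035, [0, 0, 0], [0, -0.13, 0]],
  ],
)

```text
time: 3.6
tool_pos: [0.5329, 0.2559, 0.2699]
ee_rot: [3.14, 0.655, 1.732]
contact_force: [1.5, -0.8, 0.0]
grip_width: 0.0349
gripper_force: 0.0
```

```bash
cat > plan.py <<'E'
from h import *
from scipy.spatial.transform import Rotation as Ro
import sys
o=np.array([0.5665,-0.0215]);a=0.164   # screen on bench
ex=np.array([np.cos(a),np.sin(a)]);ey=np.array([-ex[1],ex[0]])
def goal(xs,ys,z,al):
    s=robot.read_state();R0=Ro.from_euler("xyz",s["ee_rot"]);p=s["tool_pos"]
    Rt=Ro.from_euler("xyz",[np.pi,0,a+np.pi/2])*Ro.from_rotvec([0,-al,0])
    d=p[:2]-o; print("now screen mm",d@ex*1e3,d@ey*1e3,p[2]*1e3,"q",s["q"].round(2),"F",s["contact_force"].round(1),"t",s["time"])
    t=np.r_[o+xs*ex+ys*ey,z]
    print("shift now-axes",R0.inv().apply(t-p).round(4),"goal-axes",Rt.inv().apply(t-p).round(4),"turn",(R0.inv()*Rt).as_rotvec().round(3))
    print("push -ys unit in tool",R0.inv().apply(np.r_[-ey,0]).round(4),"up",R0.inv().apply([0,0,1]).round(4),"+xs",R0.inv().apply(np.r_[ex,0]).round(4))
if __name__=="__main__": goal(*map(float,sys.argv[1:]))
E
python3 plan.py .01 .27 .12 .785
```

```text
now screen mm 12.146974876131404 279.16545235881085 269.85522794224823 q [-0.49  0.5  -0.48  1.61  0.66  1.61 -0.97] F [ 1.5 -0.8  0. ] t 3.6
shift now-axes [ 0.084  -0.0024  0.1244] goal-axes [ 0.0994 -0.0021  0.1125] turn [ 0.    -0.13  -0.002]
push -ys unit in tool [-0.793   0.0016  0.6093] up [-0.6093  0.0016 -0.793 ] +xs [2.3e-03 1.0e+00 3.0e-04]
```

```bash
python3 - <<'E'
from plan import *
for n,L in dict(purple=[(187,265),(165,257),(147,276),(165,292)],green=[(163,152),(185,150),(189,183),(167,187)],core=[(110,265),(124,265)]).items():
    for px in L:
        d=topx(px,.03)[:2]-o; print(n,px,(d@ex*1e3).round(),(d@ey*1e3).round())
E
```

```text
purple (187, 265) -123.0 280.0
purple (165, 257) -90.0 339.0
purple (147, 276) -135.0 398.0
purple (165, 292) -189.0 353.0
green (163, 152) 216.0 299.0
green (185, 150) 211.0 234.0
green (189, 183) 112.0 237.0
green (167, 187) 111.0 302.0
core (110, 265) -86.0 498.0
core (124, 265) -92.0 458.0
```

>>> servo_tool(
  increments=[
    [0.035, [0.017, 0, 0.025], [0, -0.065, 0]],
    [0.035, [0.017, 0, 0.025], [0, -0.065, 0]],
    [0.035, [0.02, 0, 0.0225], [0, 0, 0]],
    [0.035, [0.02, 0, 0.0225], [0, 0, 0]],
    [0.035, [0.01, 0, 0.01], [0, 0, 0]],
  ],
)

```text
time: 4.1
tool_pos: [0.5334, 0.2464, 0.1322]
ee_rot: [-3.137, 0.782, 1.736]
contact_force: [0.8, 0.2, 0.6]
grip_width: 0.0349
gripper_force: 0.0
```

```bash
python3 plan.py .01 .25 .026 .785; python3 - <<'E'
from h import *
cv2.imwrite("pics/scene1.png",robot.get_image("scene")[:,:,::-1])
E
```

```text
now screen mm 11.07905664711031 269.70053007775465 132.16501994841187 q [-0.56  0.7  -0.43  1.69  0.77  1.53 -1.14] F [0.8 0.2 0.6] t 4.1
shift now-axes [ 0.0608 -0.0007  0.0892] goal-axes [ 0.0611 -0.0011  0.089 ] turn [-0.004 -0.003  0.001]
push -ys unit in tool [-0.7097  0.002   0.7045] up [-0.7045 -0.0031 -0.7097] +xs [-8.0e-04  1.0e+00 -3.5e-03]
```

View pics/scene1.png

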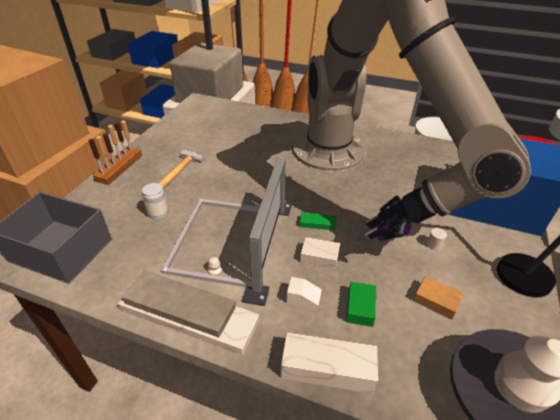

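The scene view shows the gripper tilted at about (390,220) with its fingers toward the block at (320,252). The flap is shut and the bystanders are undisturbed. I descend behind the block.

>>> servo_tool(
  increments=[
    [0.035, [0.014, 0, 0.02], [0, 0, 0]],
    [0.035, [0.014, 0, 0.02], [0, 0, 0]],
    [0.035, [0.014, 0, 0.02], [0, 0, 0]],
    [0.035, [0.012, 0, 0.018], [0, 0, 0]],
    [0.035, [0.007, 0, 0.011], [0, 0, 0]],
  ],
)

```text
time: 4.65
tool_pos: [0.5374, 0.2279, 0.0278]
ee_rot: [-3.141, 0.78, 1.733]
contact_force: [0.3, -0.1, 0.7]
grip_width: 0.0348
gripper_force: 0.0
```

```bash
python3 plan.py .01 .225 .026 .785; python3 - <<'E'
from h import *
cv2.imwrite("pics/wrist1.png",robot.get_image("wrist")[:,:,::-1])
a=robot.get_image("top")[150:270,120:300][:,:,::-1]
cv2.imwrite("pics/top1.png",cv2.resize(a,None,fx=4,fy=4,interpolation=cv2.INTER_CUBIC))
E
```

```text
now screen mm 11.968557569083336 250.7612587750142 27.84246872560352 q [-0.56  0.83 -0.39  1.73  0.84  1.4  -1.24] F [ 0.3 -0.1  0.7] t 4.65
shift now-axes [-0.017  -0.0019  0.0194] goal-axes [-0.0169 -0.002   0.0195] turn [-0.002 -0.005 -0.002]
push -ys unit in tool [-0.7107  0.0024  0.7035] up [-7.035e-01 -3.000e-04 -7.107e-01] +xs [ 0.0015  1.     -0.0019]
```

View pics/wrist1.png

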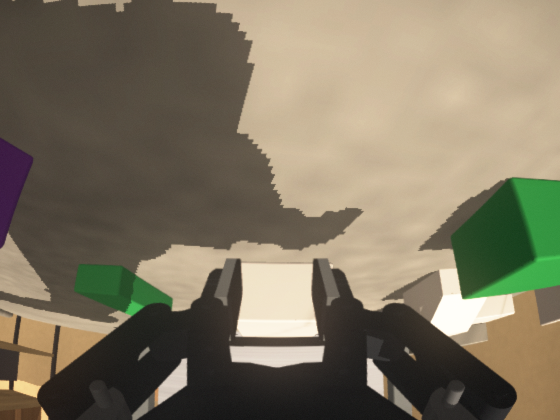

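View pics/top1.png

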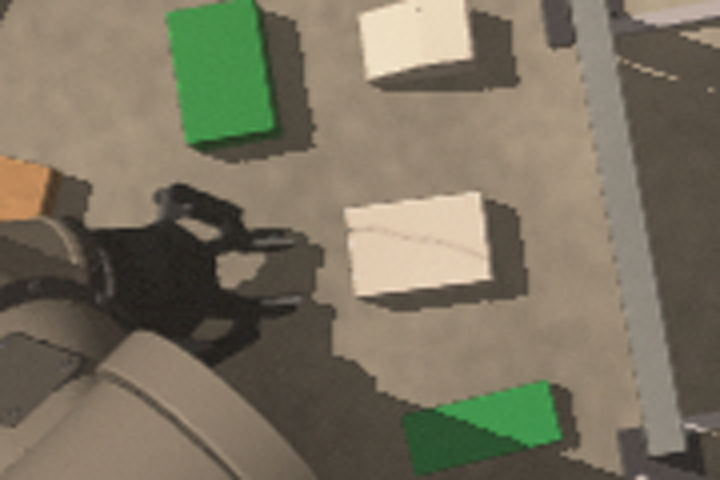

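The wrist view shows the block's rear face centred between the fingers at about (278,295). In the top crop the fingers are at (295,240) and (297,302), and the rear face spans (346,209) to (357,297). The tool needs about 4 mm more +xs. I make contact slowly.

>>> servo_tool(
  increments=[
    [0.035, [-0.006, 0.002, 0.006], [0, 0, 0]],
    [0.035, [-0.006, 0.002, 0.006], [0, 0, 0]],
    [0.035, [-0.006, 0, 0.006], [0, 0, 0]],
    [0.035, [-0.006, 0, 0.006], [0, 0, 0]],
    [0.035, [-0.006, 0, 0.006], [0, 0, 0]],
  ],
)

```text
time: 5.25
tool_pos: [0.5482, 0.1865, 0.0288]
ee_rot: [3.141, 0.779, 1.732]
contact_force: [-3.3, 6.6, 4.6]
grip_width: 0.0349
gripper_force: 3.9
```

>>> servo_tool(
  increments=[
    [0.035, [-0.008, 0, 0.008], [0, 0, 0]],
    [0.035, [-0.008, 0, 0.008], [0, 0, 0]],
    [0.035, [-0.008, 0, 0.008], [0, 0, 0]],
    [0.035, [-0.008, 0, 0.008], [0, 0, 0]],
    [0.035, [-0.008, 0, 0.008], [0, 0, 0]],
  ],
)

```text
time: 5.75
tool_pos: [0.5575, 0.1321, 0.0286]
ee_rot: [3.14, 0.778, 1.733]
contact_force: [-0.7, 9.2, 5.7]
grip_width: 0.0348
gripper_force: 4.4
```

```bash
python3 plan.py .014 .1 .026 .785; python3 - <<'E'
from h import *
a=robot.get_image("top")[150:270,150:330][:,:,::-1]
cv2.imwrite("pics/top2.png",cv2.resize(a,None,fx=4,fy=4,interpolation=cv2.INTER_CUBIC))
E
```

```text
now screen mm 16.193602907187277 153.03709940834813 28.63636763367978 q [-0.44  0.78 -0.36  1.84  0.91  1.3  -1.2 ] F [-0.7  9.2  5.7] t 5.75
shift now-axes [-0.0359 -0.0022  0.0391] goal-axes [-0.0357 -0.0022  0.0394] turn [ 0.001 -0.007 -0.001]
push -ys unit in tool [-7.124e-01  6.000e-04  7.017e-01] up [-0.7017  0.0013 -0.7124] +xs [1.3e-03 1.0e+00 5.0e-04]
```

View pics/top2.png

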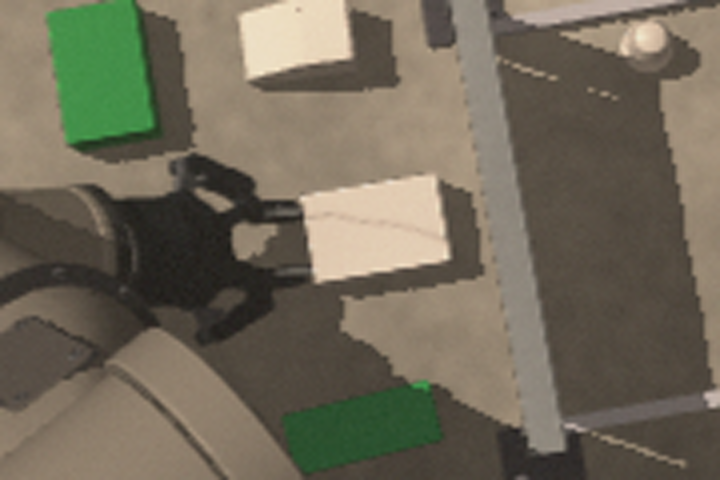

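Both fingers sit flat on the rear face at crop (300,210) and (312,272). The block is square to the screen and the push force is about 9 N. I push it through.

>>> servo_tool(
  increments=[
    [0.035, [-0.01, 0, 0.01], [0, 0, 0]],
    [0.035, [-0.01, 0, 0.01], [0, 0, 0]],
    [0.035, [-0.01, 0, 0.01], [0, 0, 0]],
    [0.035, [-0.01, 0, 0.01], [0, 0, 0]],
    [0.035, [-0.01, 0, 0.01], [0, 0, 0]],
  ],
)

```text
time: 6.3
tool_pos: [0.5691, 0.0628, 0.0283]
ee_rot: [3.139, 0.778, 1.733]
contact_force: [-1.3, 11.9, 9.0]
grip_width: 0.0351
gripper_force: 5.8
```

>>> servo_tool(
  increments=[
    [0.035, [-0.01, 0, 0.01], [0, 0, 0]],
    [0.035, [-0.01, 0, 0.01], [0, 0, 0]],
    [0.035, [-0.01, 0, 0.01], [0, 0, 0]],
    [0.035, [-0.01, 0, 0.01], [0, 0, 0]],
    [0.035, [-0.01, 0, 0.01], [0, 0, 0]],
  ],
)

```text
time: 6.8
tool_pos: [0.5807, -0.0068, 0.0279]
ee_rot: [3.139, 0.778, 1.733]
contact_force: [-1.7, 11.8, 10.5]
grip_width: 0.0349
gripper_force: 6.2
```

```bash
python3 plan.py .014 -.08 .026 .785
```

```text
now screen mm 16.39969555610259 12.138567803383202 27.929513143034704 q [-0.28  0.72 -0.28  1.95  1.03  1.15 -1.13] F [-1.7 11.8 10.5] t 6.8
shift now-axes [-0.0643 -0.0024  0.066 ] goal-axes [-0.0638 -0.0024  0.0665] turn [ 0.001 -0.007 -0.001]
push -ys unit in tool [-7.124e-01 -2.000e-04  7.018e-01] up [-0.7017  0.0018 -0.7124] +xs [0.0011 1.     0.0015]
```

>>> servo_tool(
  increments=[
    [0.035, [-0.007, 0, 0.007], [0, 0, 0]],
    [0.035, [-0.007, 0, 0.007], [0, 0, 0]],
    [0.035, [-0.007, 0, 0.007], [0, 0, 0]],
    [0.035, [-0.007, 0, 0.007], [0, 0, 0]],
    [0.035, [-0.007, 0, 0.007], [0, 0, 0]],
  ],
)

```text
time: 7.3
tool_pos: [0.5888, -0.0554, 0.0277]
ee_rot: [3.139, 0.778, 1.733]
contact_force: [-2.1, 12.3, 12.0]
grip_width: 0.0349
gripper_force: 6.7
```

```bash
python3 plan.py .014 -.08 .026 .785; python3 - <<'E'
from h import *
a=robot.get_image("scene")[120:330,150:450][:,:,::-1]
cv2.imwrite("pics/scene2.png",cv2.resize(a,None,fx=2.6,fy=2.6,interpolation=cv2.INTER_CUBIC))
E
```

```text
now screen mm 16.4869510772185 -37.13169990441536 27.720615344783596 q [-0.22  0.71 -0.25  1.98  1.08  1.1  -1.1 ] F [-2.1 12.3 12. ] t 7.3
shift now-axes [-0.0293 -0.0025  0.0313] goal-axes [-0.0291 -0.0025  0.0315] turn [ 0.002 -0.007 -0.001]
push -ys unit in tool [-7.123e-01 -4.000e-04  7.019e-01] up [-0.7019  0.002  -0.7123] +xs [0.0011 1.     0.0017]
```

View pics/scene2.png

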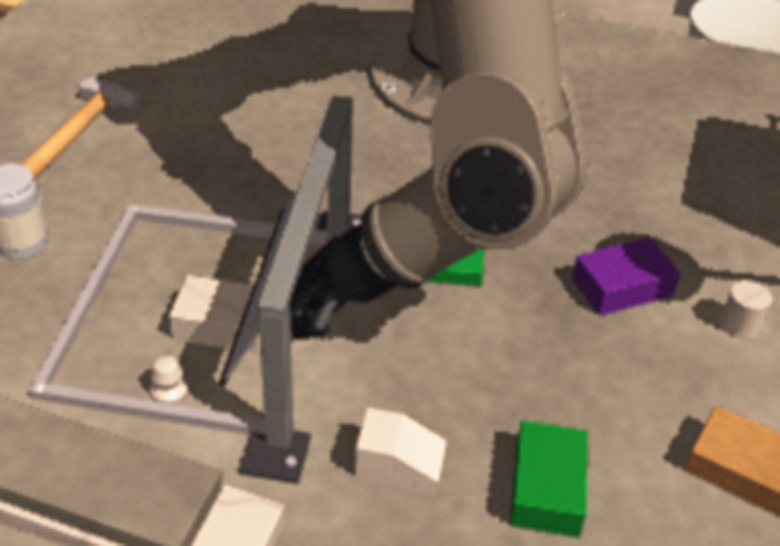

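The scene crop shows the block in the bay at about (205,310) with the flap propped on it and the fingers. The wrist tube at (385,235) is still clear of the header. The rear face is at about -50 mm, so I push another 42 mm or so, gently.

>>> servo_tool(
  increments=[
    [0.035, [-0.0045, 0, 0.0045], [0, 0, 0]],
    [0.035, [-0.0045, 0, 0.0045], [0, 0, 0]],
    [0.035, [-0.0045, 0, 0.0045], [0, 0, 0]],
    [0.035, [-0.0045, 0, 0.0045], [0, 0, 0]],
    [0.035, [-0.0045, 0, 0.0045], [0, 0, 0]],
  ],
)

```text
time: 7.85
tool_pos: [0.5937, -0.0871, 0.0273]
ee_rot: [3.14, 0.778, 1.733]
contact_force: [-1.6, 11.6, 8.9]
grip_width: 0.0352
gripper_force: 5.6
```

>>> servo_tool(
  increments=[
    [0.035, [-0.003, 0, 0.003], [0, 0, 0]],
    [0.035, [-0.002, 0, 0.002], [0, 0, 0]],
    [0.035, [-0.001, 0, 0.001], [0, 0, 0]],
    [0.035, [-0.001, 0, 0.001], [0, 0, 0]],
    [0.035, [0, 0, 0], [0, 0, 0]],
  ],
)

```text
time: 8.35
tool_pos: [0.5952, -0.0969, 0.0272]
ee_rot: [3.14, 0.778, 1.733]
contact_force: [-0.2, 9.7, 4.1]
grip_width: 0.0351
gripper_force: 3.2
```

```bash
python3 plan.py .014 .2 .028 .785; python3 - <<'E'
from h import *
a=robot.get_image("top")[130:270,200:385][:,:,::-1]
cv2.imwrite("pics/top3.png",cv2.resize(a,None,fx=4,fy=4,interpolation=cv2.INTER_CUBIC))
E
```

```text
now screen mm 16.016713322564847 -79.07549072756795 27.160719442110565 q [-0.17  0.71 -0.23  1.99  1.12  1.06 -1.08] F [-0.2  9.7  4.1] t 8.35
shift now-axes [ 0.1981 -0.0021 -0.1965] goal-axes [ 0.1968 -0.002  -0.1979] turn [ 0.001 -0.007 -0.001]
push -ys unit in tool [-7.120e-01  2.000e-04  7.021e-01] up [-0.7021  0.0013 -0.712 ] +xs [1.e-03 1.e+00 8.e-04]
```

View pics/top3.png

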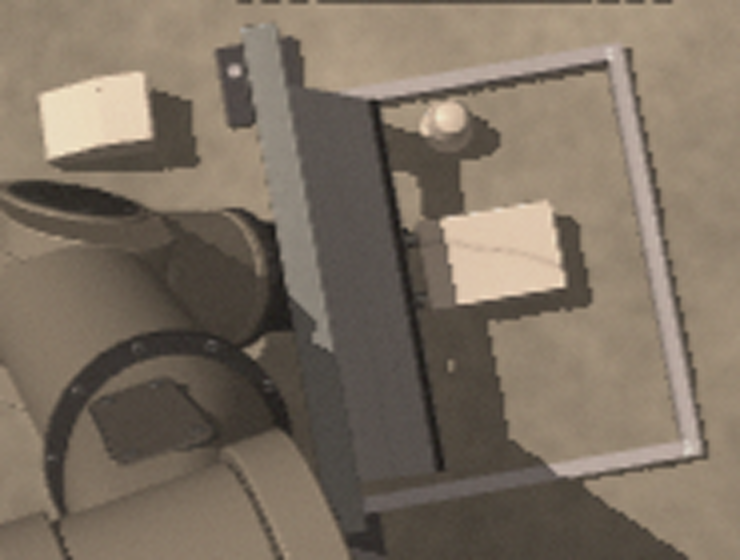

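Block top corners are at crop (550,200), (565,287) and (428,307). The flap rests on the fingers and the finial has not moved. The rear face should be about 90 mm behind the screen; I check that, then retreat along the same line.

```bash
python3 - <<'E'
from plan import *
for u,v in [(550,200),(565,287),(428,307),(488,255)]:
    d=topx((u/4+200,v/4+130),.04)[:2]-o; print((d@ex*1e3).round(),(d@ey*1e3).round())
E
```

```text
46.0 -191.0
-19.0 -190.0
-16.0 -90.0
14.0 -140.0
```

>>> servo_tool(
  increments=[
    [0.035, [0.003, 0, -0.003], [0, 0, 0]],
    [0.035, [0.006, 0, -0.006], [0, 0, 0]],
    [0.035, [0.01, 0, -0.01], [0, 0, 0]],
    [0.035, [0.01, 0, -0.01], [0, 0, 0]],
    [0.035, [0.01, 0, -0.01], [0, 0, 0]],
  ],
)

```text
time: 8.9
tool_pos: [0.5855, -0.0422, 0.0271]
ee_rot: [-3.141, 0.78, 1.734]
contact_force: [-0.9, 0.9, -1.2]
grip_width: 0.035
gripper_force: 0.1
```

>>> servo_tool(
  increments=[
    [0.035, [0.01, 0, -0.01], [0, 0, 0]],
    [0.035, [0.01, 0, -0.01], [0, 0, 0]],
    [0.035, [0.01, 0, -0.01], [0, 0, 0]],
    [0.035, [0.01, 0, -0.01], [0, 0, 0]],
    [0.035, [0.01, 0, -0.01], [0, 0, 0]],
  ],
)

```text
time: 9.4
tool_pos: [0.5742, 0.0271, 0.0276]
ee_rot: [-3.142, 0.78, 1.733]
contact_force: [-0.6, -0.1, 0.2]
grip_width: 0.0354
gripper_force: 0.0
```

>>> servo_tool(
  increments=[
    [0.035, [0.01, 0, -0.01], [0, 0, 0]],
    [0.035, [0.01, 0, -0.01], [0, 0, 0]],
    [0.035, [0.01, 0, -0.01], [0, 0, 0]],
    [0.035, [0.01, 0, -0.01], [0, 0, 0]],
    [0.035, [0.01, 0, -0.01], [0, 0, 0]],
  ],
)

```text
time: 9.9
tool_pos: [0.5628, 0.0968, 0.028]
ee_rot: [-3.142, 0.78, 1.733]
contact_force: [0.3, -0.2, 0.8]
grip_width: 0.0349
gripper_force: 0.0
```

>>> servo_tool(
  increments=[
    [0.035, [0, 0, 0], [0, 0, 0]],
    [0.035, [0, 0, 0], [0, 0, 0]],
    [0.035, [0, 0, 0], [0, 0, 0]],
    [0.035, [0, 0, 0], [0, 0, 0]],
    [0.035, [0, 0, 0], [0, 0, 0]],
  ],
)

```text
time: 10.4
tool_pos: [0.563, 0.0951, 0.0281]
ee_rot: [3.142, 0.78, 1.732]
contact_force: [-0.7, -0.6, -0.0]
grip_width: 0.035
gripper_force: 0.0
```

>>> servo_tool(
  increments=[
    [0.035, [0, 0, 0], [0, 0, 0]],
    [0.035, [0, 0, 0], [0, 0, 0]],
    [0.035, [0, 0, 0], [0, 0, 0]],
    [0.035, [0, 0, 0], [0, 0, 0]],
    [0.035, [0, 0, 0], [0, 0, 0]],
  ],
)

```text
time: 10.9
tool_pos: [0.563, 0.0956, 0.0279]
ee_rot: [-3.142, 0.78, 1.733]
contact_force: [0.2, 0.6, 0.4]
grip_width: 0.0352
gripper_force: 0.0
```

```bash
python3 plan.py .014 .2 .028 .785; python3 - <<'E'
from h import *
a=robot.get_image("top")[130:270,200:385][:,:,::-1];b=robot.get_image("scene")[130:330,150:350][:,:,::-1]
f=lambda i,w,h:cv2.resize(i,(w,h),interpolation=cv2.INTER_CUBIC)
cv2.imwrite("pics/end.png",np.hstack([f(a,396,300),f(b,300,300)]))
E
```

```text
now screen mm 15.624240992650943 116.13614257668608 27.946186590391385 q [-0.4   0.76 -0.34  1.88  0.94  1.26 -1.19] F [0.2 0.6 0.4] t 10.9
shift now-axes [ 0.0596 -0.0018 -0.059 ] goal-axes [ 0.0593 -0.0016 -0.0593] turn [-0.002 -0.005 -0.001]
push -ys unit in tool [-0.7109  0.0021  0.7033] up [-0.7033 -0.     -0.7109] +xs [ 0.0015  1.     -0.0015]
```

View pics/end.png

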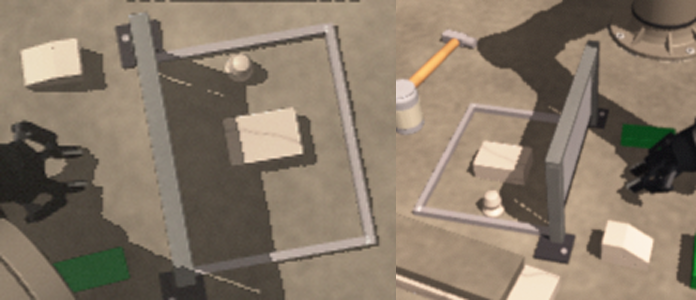

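The final pictures show the block flat in the bay (top view (265,137), centre about 140 mm behind the screen). The flap hangs shut, the fingers are clear on the front side at (80,170), and the bystanders are in place.

```bash
python3 -c "
from bench import robot
print(robot.close_job())"
```

```text
the job is handed in; nothing more can be done
None
```

The block lies flat in the bay, its centre about 140 mm behind the screen; the flap hangs shut, the fingers are back in front, the bystanders look unmoved, and the job was handed in just after 10.9 s (no verdict was returned).

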